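Roll the copper tube offcut up to the bench stop

ROBOT

A 6-joint arm with a two-finger parallel gripper is mounted at the origin on a cart in front of the work surface, level with it; the furniture and walls round the work are solid. World frame = base frame: x ahead of the robot, y to its left, z up, the work surface at z = 0. Lengths are in mm, angles in degrees, forces in N, time in s.
With the tool pointing down it reaches from about 300 to 850 mm from the base axis. Payload 4.2 kg.
Tool frame: the origin (TCP) lies at the very end of the fingers, on their centre line; the grasp point (between the pads) lies 19 mm behind it (env.grip_point_offset is the distance from the TCP to the grasp point, in mm); z points along the fingers, y is the line along which they close (so a half turn about z gives the same grasp; the last joint's range is limited). The gripper opens to 91 mm and grips with 3 to 60 N. Pads are 32 mm wide; open, the fingers measure 118 mm over their backs; the gripper's body (76 mm by 178 mm) begins 60 mm behind the grasp point.
Start: joints at [-67.38, 18.312, 89.639, -0, 72.044, -1.146], TCP at [231.735, -526.256, 186.976] pointing down, gripper open.
Joint ranges: [-177.97, 177.97], [-48.28, 115.42], [12.27, 149.76], [-77.06, 257.06], [2.81, 150.46], [-146.56, 146.56]. Speed limits (degrees/s): [147.25, 147.25, 180, 180, 180, 180].

INTERFACE

Orientations are given as [roll, pitch, yaw] about the fixed x, y, z axes, in that order (R = Rz(yaw) Ry(pitch) Rx(roll)).
In Python, from workcell import env gives the robot as it stands. The module is installed in compiled form; this text tells all that it offers.
- The arm moves only by the tool arm_command, never from a script. Its argument "rows" is a list of rows, each an object with "delta_pos": the shift along the tool's x, y, z in mm, a list of three; "roll": the turn about the tool's z in units of 5 degrees (1.0 is 5 degrees); "jaw": the opening in per cent of the stroke, from 0 (shut) to 100 (fully open). A call has 1 to 20 rows; each row is the pose to reach, as a shift and turn from the pose commanded when the call began, along the tool's axes at that moment; what a row does not reach only later rows make up. A row lasts 1/12 s, in which the tool goes at most 41.7 mm and 7.16 degrees, less where a joint would pass 70% of its speed; a pose out of reach is approached as far as the arm can. A call with a gripper value outside its range is refused whole. The fingers move at their own pace and stop on an object; "squeeze" is the grip in N (left out, the last holds). Time passes only in rows, so rows that repeat a pose let the fingers close. It gives the time, the measured TCP pose, the force, the opening and the grip force at its end, in the units of the state.
- env.state(): the state, without advancing time (a new reading comes with each control period).
- env.grab_frame(name): name is "scene" or "top"; returns a dict with "img" (384x512x3 uint8, blue, green, red), "z_map" (384x512 float32, mm along the optical axis (not along the pixel's ray), 0 where there is no reading), "fov_y" (degrees; the focal length in pixels is half the picture's height over the tangent of half this angle, whatever the lens; pixels are square), "cx", "cy" (the principal point, pixels), "R" (3x3) and "t" (3): a world point X has camera coordinates R X + t. Camera axes: x right, y down, z forward; pixel columns grow to the right and rows downward; lengths in mm; the calibration is good to about 2 mm. A picture is of the moment at which its call begins.
- env.job_done(): hands the job in; it is judged then, once.
The state is a dict: "time_s": time; "qpos": joint angles; "qvel": joint speeds; "effort": joint torques, N m; "ee_pos": TCP position; "ee_rot": TCP orientation; "force": force on the tool from outside, world axes, zero at the start; "torque": the same for the moment, N m; "gripper_width": finger opening in mm; "gripper_force": force on a finger pad.
Only numpy, scipy, OpenCV 4.12 (cv2) and the standard library are available. Lean on these libraries where they do the work, as an engineer would, in place of code of your own. Each camera call takes 0.05 s, during which the arm holds its last target. There are 200 camera calls.

TASK

Lay the closed fingers flat on top of the short copper tube and roll it under them along the table, as under a palm, away from the robot until it lies against the aluminium bench stop, in line with it, ready for marking out. Repeat the stroke as often as needed, but do not pick the tube up, and leave the grey plastic coupling beside it where it is. Finish with the tube at rest and the hand clear of it.

Things in the scene. Friction and masses are not known exactly. Their poses are not given: they have to be found in the camera images.
- copper_tube: plain copper tube lying on the table, 42 mm diameter, 110 mm long, 0.25 kg. Origin at its centre, 21 mm above the table; own y runs along it, x and z turn as it rolls. Starts within 6 degrees of parallel to the stop, 45 to 75 mm clear of it. Stays put when let go at rest. Rolls half as far as the hand on it (no slip), so small fingertips need a few strokes; a 3 to 10 N press is plenty.
- stop_face (a point): the bench stop: straight aluminium angle screwed to the table, 300 mm long, 20 mm high, plain upright face towards the robot, 40 mm wide foot with three dark screws behind. Point: middle of the face's length, 10 mm above the table. x: level, square to the face, away from the robot into the stop; y: along the stop. A tube touching it has its centre at x = -21 mm in this frame.
- coupling: bystander to leave alone: grey plastic pipe coupling, a short sleeve with thicker ends, 54 mm long, 37 mm diameter, lying in front of the other half of the stop, about 150 mm from the tube along the stop, centre to centre. Origin at the centre of its underside, y along the sleeve.

How it is judged (in metres and radians):
On the way:
1. the tube is rolled at least 15 mm, turning as it goes, under fingers that press on it from above (contact force between the fingers and copper_tube above 0.3 N and height (world z) of the grasp point above 0.046 m and distance of copper_tube from where it was at the start of the episode above 0.015 m and angle between copper_tube's own z axis and vertical above 0.45 rad), for 0.1 s.
At the end, for the whole second after the job is handed in: The copper tube lies on the table in front of the stop, its centre 15 to 33 mm from the stop's face (touching is 21 mm, so at most 12 mm of gap), its centre within 115 mm of the stop's middle along the stop, its axis within 10 degrees of the stop's line, at rest (x of copper_tube in the frame of stop_face between -0.033 and -0.015 m and y of copper_tube in the frame of stop_face between -0.115 and 0.115 m and angle between the y axis of copper_tube and the y axis of stop_face, either way round below 0.175 rad and height (world z) of copper_tube below 0.026 m and linear speed of copper_tube below 0.01 m/s).
It fails at once if the tube is lifted off the table (centre higher than 36 mm) (height (world z) of copper_tube above 0.036 m).
It fails at once if the grey coupling is moved more than 20 mm (distance of coupling from where it was at the start of the episode above 0.02 m).
It also fails if it takes over 48 s, if anything falls off the work surface, if the arm or the gripper's body presses on something with over 40 N, if the wrist force passes 120 N, or if a joint passes its speed limit or range.

## Working session

There is one attempt and no reset: what is moved stays moved. The work goes in short steps, Python scripts to look and compute and a tool call to move; the robot and the scene stay as the last step left them, time stands still between calls to the robot, and variables do not carry over. Pictures are saved under pics/ and viewed, at most 10 in all, crops included, and the job is handed in when it is done.

Besides the shell and the picture viewer there is one more tool, called after "Request:" as name([rows], argument=value, ...), one row to a line, values as JSON. arm_command: Moves the arm, as the interface text tells. Its arguments: {"type":"object","properties":{"rows":{"type":"array"},"squeeze":{"type":"number"}},"required":["rows"]}

```bash
mkdir -p pics
cat > h.py <<'E'
import numpy as np,cv2
from workcell import env
def grab(name,save=None):
    f=env.grab_frame(name)
    if save: cv2.imwrite('pics/'+save,f['img'])
    fl=192/np.tan(np.radians(f['fov_y']/2)); z=f['z_map']
    v,u=np.mgrid[:384,:512]
    c=np.stack([(u-f['cx'])/fl*z,(v-f['cy'])/fl*z,z],-1)
    w=(c-np.array(f['t']))@np.array(f['R'])
    w[z==0]=np.nan
    return f,w
E
python3 - <<'E'
from h import *
f,w=grab('top','a.png'); np.save('w.npy',w)
s=env.state(); print(s['ee_pos'],s['ee_rot'],s['time_s'],s['force'],s['gripper_width'],env.grip_point_offset)
f,w=grab('scene','b.png'); np.save('ws.npy',w)
E
```

```text
[ 231.52382999 -525.74090005  186.1347239 ] [-1.79900185e+02 -2.82363589e-04  2.37673056e+01] 0.05 [-0.12868792 -0.25064569  0.73691579] 91.05420400422904 18.8
```

View pics/a.png

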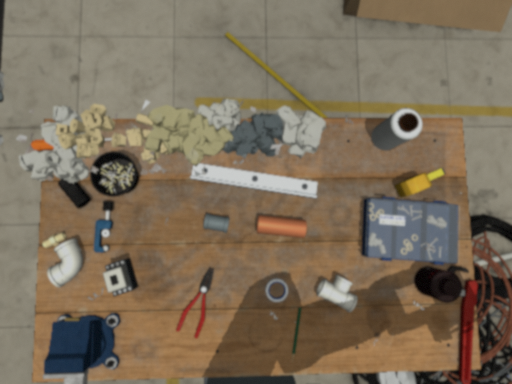

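View pics/b.png

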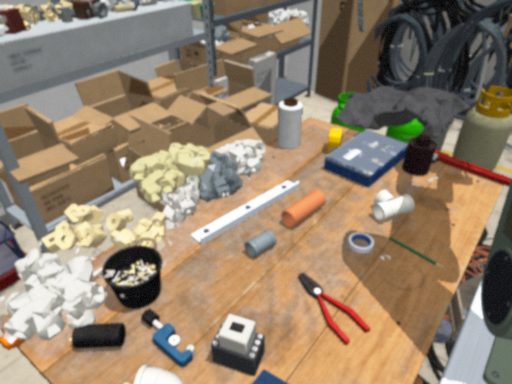

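The top view shows the copper tube at about (281,226), the coupling at (216,222), and the stop running from (191,172) to (317,190). The arm is not over the work.

```bash
cat >> h.py <<'E'
def pose(f,w):
    hsv=cv2.cvtColor(f['img'],cv2.COLOR_BGR2HSV)
    roi=np.zeros((384,512),bool)
    roi[200:245,245:320]=1
    roi[175:200,245:320]|=hsv[175:200,245:320,1]>150
    m=roi&(w[...,2]>14)&(w[...,2]<60)&(hsv[...,1]>110)
    return fit(w[m])
def fit(p):
    (c,s,a)=cv2.minAreaRect(p[:,:2].astype(np.float32))
    q=cv2.boxPoints((c,s,a)); e=[q[1]-q[0],q[2]-q[1]]; e=max(e,key=np.linalg.norm)
    return np.round(c,1),np.round(s,1),'ang %.1f'%((np.degrees(np.arctan2(e[1],e[0])))%180),'z',np.round(np.percentile(p[:,2],[5,50,98]),1),len(p)
E
python3 - <<'E'
from h import *
w=np.load('w.npy'); f={'img':cv2.imread('pics/a.png')}
print('tube',pose(f,w))
m=np.zeros((384,512),bool);m[205:240,195:240]=1; m&=(w[...,2]>12); print('coup',fit(w[m]))
hsv=cv2.cvtColor(f['img'],cv2.COLOR_BGR2HSV)
m=np.zeros((384,512),np.uint8);m[160:202,185:322]=1; m&=(hsv[...,1]<60)&(hsv[...,2]>150)
n,l,st,_=cv2.connectedComponentsWithStats(m); k=1+st[1:,4].argmax(); m=l==k
p=w[m]; print('stop',fit(p), st[k])
hi=p[p[:,2]>12]; print('hi',fit(hi))
# table check, near edge by column
print('table',w[205,345],w[260,200])
for u in (205,230,255,280,305):
    vs=np.where(m[:,u])[0]; print(u,[np.round(w[v,u],0).tolist() for v in range(vs[-1]-7,vs[-1]+3)])
E
```

```text
tube (array([516.2, -69.3]), array([109.7,  41.7]), 'ang 83.4', 'z', array([27.7, 38.7, 43.9]), 878)
coup (array([526. ,  79.6]), array([54.5, 35.6]), 'ang 79.3', 'z', array([23.3, 32.3, 36.9]), 364)
stop (array([627.6,  -8.6]), array([302.5,  41.3]), 'ang 80.3', 'z', array([nan, nan, nan]), 2027) [ 190  163  128   35 2027]
hi (array([603.9,  -4.9]), array([296.9,  28.2]), 'ang 78.0', 'z', array([ 17.7,  20.4, 180.7]), 339)
table [ 5.65074006e+02 -2.26361857e+02 -2.80458917e-01] [440.99856883 118.50263609   0.91240876]
205 [[619.0, 92.0, 174.0], [618.0, 92.0, 173.0], [639.0, 107.0, 7.0], [636.0, 107.0, 7.0], [634.0, 107.0, 6.0], [630.0, 105.0, 21.0], [627.0, 105.0, 23.0], [625.0, 105.0, 22.0], [625.0, 107.0, 6.0], [623.0, 107.0, 2.0]]
230 [[633.0, 48.0, 8.0], [632.0, 48.0, 5.0], [629.0, 48.0, 5.0], [627.0, 48.0, 2.0], [625.0, 48.0, 4.0], [620.0, 48.0, 19.0], [618.0, 48.0, 21.0], [615.0, 48.0, 21.0], [615.0, 48.0, 2.0], [613.0, 48.0, -1.0]]
255 [[626.0, -11.0, 11.0], [623.0, -11.0, 9.0], [622.0, -11.0, 2.0], [619.0, -11.0, 4.0], [617.0, -11.0, 6.0], [614.0, -11.0, 7.0], [610.0, -10.0, 22.0], [608.0, -10.0, 22.0], [606.0, -10.0, 18.0], [605.0, -11.0, 2.0]]
280 [[616.0, -71.0, 5.0], [614.0, -70.0, 8.0], [612.0, -71.0, 2.0], [609.0, -71.0, 4.0], [607.0, -70.0, 6.0], [604.0, -70.0, 5.0], [600.0, -69.0, 21.0], [598.0, -68.0, 23.0], [596.0, -68.0, 22.0], [595.0, -71.0, -0.0]]
305 [[606.0, -130.0, 8.0], [603.0, -129.0, 9.0], [601.0, -130.0, 5.0], [599.0, -130.0, 5.0], [597.0, -130.0, 4.0], [594.0, -130.0, 4.0], [591.0, -127.0, 21.0], [588.0, -127.0, 21.0], [586.0, -127.0, 20.0], [585.0, -131.0, -0.0]]
```

Request:
arm_command([
  {"delta_pos":[36,-26,0],"roll":1,"jaw":0},
  {"delta_pos":[72,-52,0],"roll":2,"jaw":0},
  {"delta_pos":[98,-70,10],"roll":3,"jaw":0},
  {"delta_pos":[127,-90,20],"roll":4,"jaw":0},
  {"delta_pos":[156,-111,30],"roll":5,"jaw":0},
  {"delta_pos":[185,-132,30],"roll":6.35,"jaw":0},
  {"delta_pos":[214,-152,30],"roll":6.35,"jaw":0},
  {"delta_pos":[243,-173,30],"roll":6.35,"jaw":0},
  {"delta_pos":[272,-193,30],"roll":6.35,"jaw":0},
  {"delta_pos":[301,-214,30],"roll":6.35,"jaw":0},
  {"delta_pos":[330,-235,30],"roll":6.35,"jaw":0},
  {"delta_pos":[359,-255,30],"roll":6.35,"jaw":0},
  {"delta_pos":[388,-276,30],"roll":6.35,"jaw":0},
  {"delta_pos":[415,-295,30],"roll":6.35,"jaw":0},
  {"delta_pos":[435,-309,40],"roll":6.35,"jaw":0},
  {"delta_pos":[435,-309,70],"roll":6.35,"jaw":0},
  {"delta_pos":[435,-309,100],"roll":6.35,"jaw":0},
  {"delta_pos":[435,-309,112],"roll":6.35,"jaw":0},
  {"delta_pos":[435,-309,112],"roll":6.35,"jaw":0},
  {"delta_pos":[435,-309,112],"roll":6.35,"jaw":0},
], squeeze=20)

```text
time_s: 1.77
ee_pos: [505.0, -68.0, 74.5]
ee_rot: [180.0, 0.1, -8.0]
force: [0.8, 0.3, 1.3]
gripper_width: 0.5
gripper_force: 0.0
```

Request:
arm_command([
  {"delta_pos":[0,0,12],"roll":0,"jaw":0},
  {"delta_pos":[0,0,24],"roll":0,"jaw":0},
  {"delta_pos":[0,0,29],"roll":0,"jaw":0},
  {"delta_pos":[0,0,31],"roll":0,"jaw":0},
  {"delta_pos":[0,0,32],"roll":0,"jaw":0},
  {"delta_pos":[0,0,32.5],"roll":0,"jaw":0},
  {"delta_pos":[0,0,33],"roll":0,"jaw":0},
  {"delta_pos":[0,0,33],"roll":0,"jaw":0},
])

```text
time_s: 2.43
ee_pos: [505.7, -68.3, 42.5]
ee_rot: [180.0, -0.1, -8.0]
force: [0.1, -0.7, -1.1]
gripper_width: 0.4
gripper_force: 0.0
```

Not yet touching clearly; press a little further.

Request:
arm_command([
  {"delta_pos":[0,0,0.5],"roll":0,"jaw":0},
  {"delta_pos":[0,0,1],"roll":0,"jaw":0},
  {"delta_pos":[0,0,1],"roll":0,"jaw":0},
  {"delta_pos":[0,0,1],"roll":0,"jaw":0},
])

```text
time_s: 2.77
ee_pos: [505.3, -68.2, 41.0]
ee_rot: [180.0, -0.0, -8.0]
force: [-0.1, -0.5, 0.2]
gripper_width: 0.8
gripper_force: 0.0
```

Request:
arm_command([
  {"delta_pos":[0,0,0.5],"roll":0,"jaw":0},
  {"delta_pos":[0,0,1],"roll":0,"jaw":0},
  {"delta_pos":[0,0,1],"roll":0,"jaw":0},
  {"delta_pos":[0,0,1],"roll":0,"jaw":0},
])

```text
time_s: 3.1
ee_pos: [505.3, -68.2, 39.9]
ee_rot: [180.0, 0.0, -8.0]
force: [-1.1, 0.2, 0.3]
gripper_width: 0.8
gripper_force: 0.0
```

Run:
```python
from h import *
f,w=grab('top'); g,_=grab('scene')
a=cv2.resize(f['img'][150:270,200:360],(640,480)) ; b=cv2.resize(g['img'][150:270,220:380],(640,480))
cv2.imwrite('pics/c.png',cv2.resize(np.hstack([a,b]),(800,300)))
print(pose(f,w)); print(env.state()['force'],env.state()['ee_pos'])
```

```text
Traceback (most recent call last):
  File "h.py", line 18, in pose
    return fit(w[m])
  File "h.py", line 22, in fit
    return np.round(c,1),np.round(s,1),'ang %.1f'%((np.degrees(np.arctan2(e[1],e[0])))%180),'z',np.round(np.percentile(p[:,2],[5,50,98]),1),len(p)
                                                                                                         ~~~~~~~~~~~~~^^^^^^^^^^^^^^^^^^
IndexError: index -1 is out of bounds for axis 0 with size 0
```

View pics/c.png

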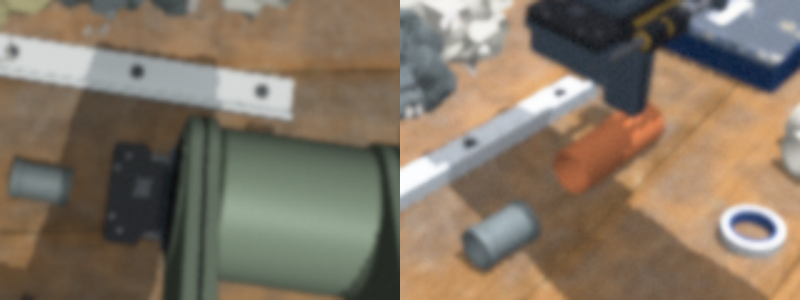

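Top view is blocked by the arm. The side view shows the fingertips at about (628,110) in the crop, just at the tube's upper edge, and toward its right end. I'll check with the scene camera's depth.

```bash
cat >> h.py <<'E'
def spose(tag=''):
    f,w=grab('scene'); hsv=cv2.cvtColor(f['img'],cv2.COLOR_BGR2HSV)
    m=(hsv[...,1]>130)&(hsv[...,0]<14)&(w[...,2]>8)&(w[...,2]<50)&(w[...,0]>470)&(w[...,0]<640)&(w[...,1]>-150)&(w[...,1]<20)
    p=w[m]
    top=p[p[:,2]>np.percentile(p[:,2],98)-3]
    # cylinder fit r=21, axis horizontal at z 21
    from scipy.optimize import least_squares
    def r(q):
        n=np.array([np.cos(q[1]),np.sin(q[1])]); d=p[:,:2]@n-q[0]
        return np.hypot(d,p[:,2]-21-q[2])-21
    s=least_squares(r,[520,-.12,0],loss='soft_l1',x_scale=[1,.01,1]).x
    n=np.array([np.cos(s[1]),np.sin(s[1])]); t=np.array([-n[1],n[0]]); a=p[:,:2]@t
    lo,hi=np.percentile(a,[1,99]); c=n*s[0]+t*(lo+hi)/2
    print(tag,'tube c',np.round(c,1),'axis ang %.1f len %.0f dz %.1f n %d'%(90+np.degrees(s[1]),hi-lo,s[2],len(p)))
    return f,w,c
E
python3 - <<'E'
from h import *
w0=np.load('ws.npy')
import h
f,w,c=spose('now'); 
g=h.grab; h.grab=lambda n:({'img':cv2.imread('pics/b.png')},w0); spose('start'); h.grab=g
m=(w[...,2]>30)&(w[...,2]<75)&(w[...,0]>470)&(w[...,0]<560)&(w[...,1]>-110)&(w[...,1]<-30)
hsv=cv2.cvtColor(f['img'],cv2.COLOR_BGR2HSV); m&=hsv[...,2]<90
p=w[m]; print(len(p),np.round(np.percentile(p,[1,25,50,75,99],axis=0),0).tolist())
s=env.state();print(s['force'],s['ee_pos'])
E
```

```text
now tube c [517.5 -66.4] axis ang 84.2 len 105 dz -1.1 n 675
start tube c [517.5 -67.1] axis ang 84.2 len 106 dz -1.1 n 730
28 [[488.0, -69.0, 68.0], [491.0, -61.0, 71.0], [498.0, -59.0, 73.0], [510.0, -58.0, 74.0], [520.0, -55.0, 75.0]]
[-0.38246882 -0.22776208  0.44018729] [505.3151419  -68.1733534   39.93152606]
```

Request:
arm_command([
  {"delta_pos":[0,0,0.5],"roll":0,"jaw":0},
  {"delta_pos":[0,0,1],"roll":0,"jaw":0},
  {"delta_pos":[0,0,1],"roll":0,"jaw":0},
  {"delta_pos":[0,0,1],"roll":0,"jaw":0},
  {"delta_pos":[0,0,1],"roll":0,"jaw":0},
])

```text
time_s: 3.67
ee_pos: [505.3, -68.2, 38.9]
ee_rot: [180.0, 0.0, -8.0]
force: [0.7, 0.1, -0.4]
gripper_width: 0.4
gripper_force: 0.0
```

Run:
```python
from h import *
f,w,c=spose()
s=env.state();e=np.array(s['ee_pos']);fl=192/np.tan(np.radians(f['fov_y']/2))
def pr(X):
    q=np.array(f['R'])@X+np.array(f['t']); return (f['cx']+fl*q[0]/q[2],f['cy']+fl*q[1]/q[2])
im=cv2.resize(f['img'][150:250,250:370],(720,600),interpolation=cv2.INTER_CUBIC)
for X,col in ((e,(0,255,0)),(np.array([c[0],c[1],42]),(255,0,0)),(e+[0,0,30],(0,255,255))):
    u,v=pr(X); print(u,v); cv2.circle(im,(int((u-250+.5)*6),int((v-150+.5)*6)),4,col,-1)
cv2.imwrite('pics/d.png',im)
u,v=map(int,pr(e))
for vv in range(v-14,v+8,2): print(vv,[np.round(w[vv,uu]).astype(int).tolist() for uu in range(u-8,u+9,4)])
```

```text
tube c [517.5 -66.3] axis ang 84.3 len 104 dz -1.1 n 668
308.7023580829653 202.7875141926559
303.63101345664916 200.08425524280017
309.7459183865266 191.63835596849714
188 [[581, -156, -2], [517, -62, 77], [505, -58, 84], [494, -55, 91], [490, -66, 86]]
190 [[574, -146, 0], [514, -58, 76], [504, -56, 81], [494, -55, 86], [490, -67, 81]]
192 [[569, -138, 1], [516, -62, 67], [503, -57, 76], [494, -57, 79], [490, -67, 76]]
194 [[566, -133, -1], [558, -139, -1], [505, -60, 68], [493, -56, 75], [490, -68, 70]]
196 [[562, -126, -1], [530, -89, 35], [520, -89, 39], [493, -58, 69], [505, -99, 40]]
198 [[557, -119, -1], [522, -76, 40], [515, -81, 40], [508, -87, 40], [503, -96, 37]]
200 [[526, -66, 38], [517, -68, 41], [512, -77, 38], [505, -81, 39], [500, -91, 35]]
202 [[522, -58, 40], [514, -62, 41], [508, -70, 39], [503, -78, 36], [498, -89, 32]]
204 [[517, -51, 40], [512, -59, 38], [506, -66, 37], [500, -74, 35], [496, -84, 30]]
206 [[515, -47, 39], [508, -53, 39], [502, -61, 36], [498, -72, 31], [495, -84, 25]]
208 [[511, -41, 39], [506, -50, 36], [501, -59, 32], [498, -71, 26], [495, -85, 19]]
```

View pics/d.png

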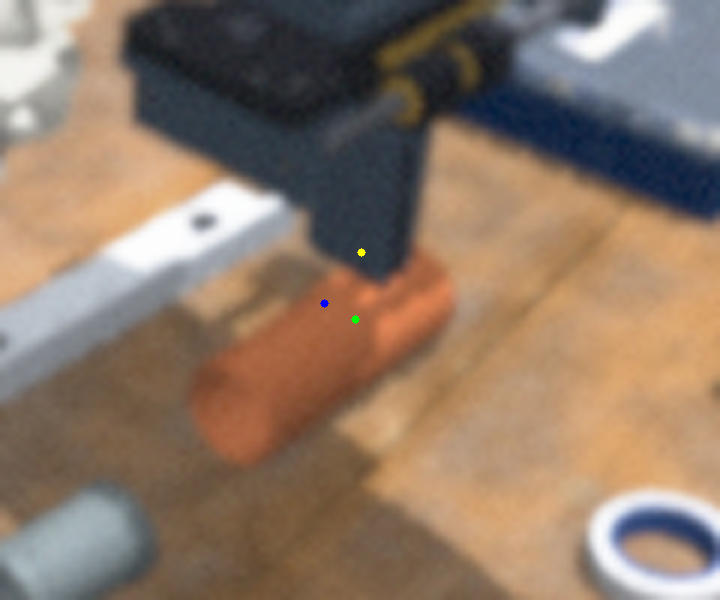

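The tips end about 27 mm above the reported TCP: crop (378,280), at z of about 67. So there is no contact yet. I'll check the gripper body's height, to tell whether the reading or the finger length is off.

Run:
```python
from h import *
f,w=grab('scene'); s=env.state(); e=np.array(s['ee_pos']); print(e,s['qpos'],s['gripper_width'])
yaw=np.radians(-8); d=w-e; x=d[...,0]*np.cos(yaw)+d[...,1]*np.sin(yaw); y=-d[...,0]*np.sin(yaw)+d[...,1]*np.cos(yaw)
m=(abs(x)<45)&(abs(y)<95)&(d[...,2]>15)&(d[...,2]<250)
for lo in range(15,190,8):
    k=m&(d[...,2]>=lo)&(d[...,2]<lo+8)
    if k.sum()>3: print(lo,k.sum(),'x',np.round(np.percentile(x[k],[3,97])),'y',np.round(np.percentile(y[k],[3,97])))
```

```text
[505.3483944  -68.14775202  38.97702897] [-8.96914438e+00  2.08550125e+01  1.09971058e+02 -6.13322977e-03
  4.91672641e+01  8.90159395e+01] 0.2707861463225311
23 21 x [-17.  16.] y [-4. 10.]
31 51 x [-17.  15.] y [-6. 11.]
39 53 x [-18.  16.] y [-6. 12.]
47 56 x [-17.  11.] y [-7. 13.]
55 47 x [-17.   8.] y [-8. 13.]
63 52 x [-17.   9.] y [-8. 14.]
71 53 x [-17.   6.] y [-10.  15.]
79 44 x [-18.  -2.] y [-10.  15.]
87 21 x [-18.   6.] y [ 5. 16.]
95 8 x [-20.  -5.] y [13. 25.]
103 139 x [-38.  31.] y [-75.  82.]
111 256 x [-38.  32.] y [-75.  83.]
119 312 x [-38.  25.] y [-74.  82.]
127 285 x [-37.  30.] y [-77.  89.]
135 264 x [-37.  29.] y [-76.  90.]
143 843 x [-36.  31.] y [-84.  90.]
151 185 x [-25.  21.] y [-13.  52.]
159 149 x [-22.  19.] y [-14.  51.]
167 133 x [-22.  19.] y [-13.  51.]
175 148 x [-23.  19.] y [-11.  51.]
183 98 x [-22.  21.] y [ 0. 51.]
```

The gripper body also sits about 25 mm higher than reported, so the z reading itself is low and the real tip is near z ≈ 64. I'll go down by feel.

Request:
arm_command([
  {"delta_pos":[0,0,6],"roll":0,"jaw":0},
  {"delta_pos":[0,0,12],"roll":0,"jaw":0},
  {"delta_pos":[0,0,16],"roll":0,"jaw":0},
  {"delta_pos":[0,0,18],"roll":0,"jaw":0},
  {"delta_pos":[0,0,19],"roll":0,"jaw":0},
  {"delta_pos":[0,0,19],"roll":0,"jaw":0},
])

```text
time_s: 4.27
ee_pos: [505.1, -68.1, 19.5]
ee_rot: [180.0, 0.0, -8.0]
force: [-1.0, 0.2, 0.1]
gripper_width: 0.1
gripper_force: 0.0
```

Request:
arm_command([
  {"delta_pos":[0,0,0.7],"roll":0,"jaw":0},
  {"delta_pos":[0,0,1.4],"roll":0,"jaw":0},
  {"delta_pos":[0,0,2],"roll":0,"jaw":0},
  {"delta_pos":[0,0,2],"roll":0,"jaw":0},
])

```text
time_s: 4.6
ee_pos: [505.3, -68.2, 18.0]
ee_rot: [180.0, -0.0, -8.0]
force: [0.1, 0.2, 0.6]
gripper_width: 0.4
gripper_force: 0.0
```

Request:
arm_command([
  {"delta_pos":[0,0,0.7],"roll":0,"jaw":0},
  {"delta_pos":[0,0,1.4],"roll":0,"jaw":0},
  {"delta_pos":[0,0,1.5],"roll":0,"jaw":0},
  {"delta_pos":[0,0,1.5],"roll":0,"jaw":0},
])

```text
time_s: 4.93
ee_pos: [505.3, -68.2, 16.4]
ee_rot: [180.0, 0.0, -8.0]
force: [0.3, 0.3, 0.4]
gripper_width: 0.5
gripper_force: 0.0
```

Request:
arm_command([
  {"delta_pos":[0,0,0.5],"roll":0,"jaw":0},
  {"delta_pos":[0,0,1],"roll":0,"jaw":0},
  {"delta_pos":[0,0,1],"roll":0,"jaw":0},
  {"delta_pos":[0,0,1],"roll":0,"jaw":0},
])

```text
time_s: 5.27
ee_pos: [505.3, -68.2, 15.4]
ee_rot: [180.0, 0.0, -8.0]
force: [-0.1, -0.9, -0.3]
gripper_width: 0.6
gripper_force: 0.0
```

Request:
arm_command([
  {"delta_pos":[0,0,0.5],"roll":0,"jaw":0},
  {"delta_pos":[0,0,1],"roll":0,"jaw":0},
  {"delta_pos":[0,0,1],"roll":0,"jaw":0},
  {"delta_pos":[0,0,1],"roll":0,"jaw":0},
])

```text
time_s: 5.6
ee_pos: [506.2, -68.3, 15.1]
ee_rot: [180.0, -0.1, -8.0]
force: [0.4, 0.1, 5.3]
gripper_width: 0.4
gripper_force: 2.6
```

Run:
```python
from h import *
f,w,c=spose(); s=env.state(); e=np.array(s['ee_pos']); print(e,s['force'],s['effort'])
yaw=np.radians(-8); d=w-e; x=d[...,0]*np.cos(yaw)+d[...,1]*np.sin(yaw); y=-d[...,0]*np.sin(yaw)+d[...,1]*np.cos(yaw)
m=(abs(x)<45)&(abs(y)<95)&(d[...,2]>15)&(d[...,2]<130)
for lo in range(20,128,4):
    k=m&(d[...,2]>=lo)&(d[...,2]<lo+4)
    if k.sum()>3: print(lo,k.sum(),'x',np.round(np.percentile(x[k],[3,97])),'y',np.round(np.percentile(y[k],[3,97])))
cv2.imwrite('pics/e.png',cv2.resize(f['img'][150:250,250:370],(720,600),interpolation=cv2.INTER_CUBIC))
```

```text
tube c [518.  -66.5] axis ang 84.4 len 105 dz -1.1 n 539
[506.20047971 -68.28411473  15.09671493] [0.53695495 0.34486808 4.7096882 ] [-9.36611043e-02 -3.61114025e+01 -1.52364796e+01 -1.62517821e-02
  1.25528517e-02  2.03056385e-03]
20 112 x [-4. 24.] y [-50.  55.]
24 120 x [-12.  18.] y [-48.  54.]
28 21 x [-17.  17.] y [-4. 28.]
32 20 x [-18.  11.] y [-6. 11.]
36 26 x [-17.  16.] y [-7. 11.]
40 27 x [-17.  14.] y [-5. 12.]
44 22 x [-17.  12.] y [-8. 12.]
48 24 x [-18.   9.] y [-4. 13.]
52 27 x [-17.   8.] y [-9. 12.]
56 19 x [-17.   8.] y [-3. 13.]
60 25 x [-17.   8.] y [-6. 13.]
64 25 x [-18.   9.] y [-9. 14.]
68 27 x [-17.   6.] y [-10.  14.]
72 18 x [-18.  -0.] y [-10.  14.]
76 24 x [-18.   1.] y [-8. 16.]
80 21 x [-18.   2.] y [-9. 16.]
84 18 x [-18.   1.] y [-7. 15.]
88 11 x [-17.   6.] y [ 6. 15.]
92 4 x [-19. -14.] y [ 7. 16.]
104 58 x [-36.  33.] y [-76.  83.]
108 89 x [-38.  28.] y [-76.  83.]
112 114 x [-38.  31.] y [-75.  83.]
116 142 x [-38.  29.] y [-74.  83.]
120 191 x [-38.  25.] y [-73.  82.]
124 119 x [-39.  10.] y [-75.  81.]
```

View pics/e.png

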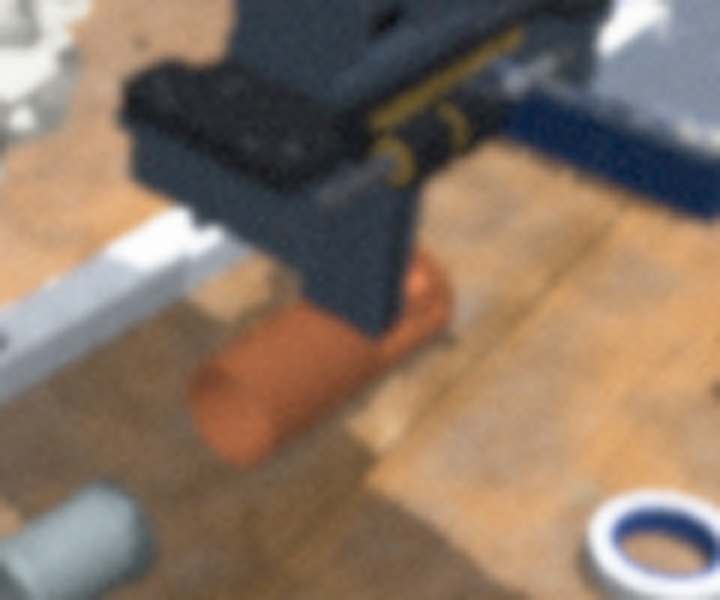

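The fingers now rest on the tube (crop (380,330)) with 5 N of press, so the true tip height is about the reported z + 27. First stroke.

Request:
arm_command([
  {"delta_pos":[2,0,0],"roll":0,"jaw":0},
  {"delta_pos":[5,0,0],"roll":0,"jaw":0},
  {"delta_pos":[8,0,0],"roll":0,"jaw":0},
  {"delta_pos":[11,0,0],"roll":0,"jaw":0},
  {"delta_pos":[14,0,0],"roll":0,"jaw":0},
  {"delta_pos":[17,0,0],"roll":0,"jaw":0},
  {"delta_pos":[20,0,0],"roll":0,"jaw":0},
  {"delta_pos":[23,0,0],"roll":0,"jaw":0},
  {"delta_pos":[26,0,0],"roll":0,"jaw":0},
  {"delta_pos":[29,0,0],"roll":0,"jaw":0},
  {"delta_pos":[32,0,0],"roll":0,"jaw":0},
  {"delta_pos":[35,0,0],"roll":0,"jaw":0},
  {"delta_pos":[38,0,0],"roll":0,"jaw":0},
  {"delta_pos":[41,0,0],"roll":0,"jaw":0},
  {"delta_pos":[43,0,0],"roll":0,"jaw":0},
  {"delta_pos":[44,0,0],"roll":0,"jaw":0},
  {"delta_pos":[44,0,0],"roll":0,"jaw":0},
  {"delta_pos":[44,0,0],"roll":0,"jaw":0},
])

```text
time_s: 7.15
ee_pos: [549.8, -73.3, 15.2]
ee_rot: [-179.9, -0.1, -8.0]
force: [-0.3, 3.7, 6.3]
gripper_width: 0.7
gripper_force: 3.0
```

Run:
```python
from h import *
spose(); s=env.state(); print(s['ee_pos'],s['force'])
```

```text
tube c [539.6 -69.5] axis ang 84.2 len 107 dz -1.1 n 669
[549.73114381 -73.28810873  15.16729649] [0.31657346 3.36902503 5.04408615]
```

Request:
arm_command([
  {"delta_pos":[0,0,-4],"roll":0,"jaw":0},
  {"delta_pos":[0,0,-12],"roll":0,"jaw":0},
  {"delta_pos":[-10,-5,-12],"roll":0,"jaw":0},
  {"delta_pos":[-21,-10,-12],"roll":0,"jaw":0},
  {"delta_pos":[-21,-10,-12],"roll":0,"jaw":0},
  {"delta_pos":[-21,-10,-6],"roll":0,"jaw":0},
  {"delta_pos":[-21,-10,-2],"roll":0,"jaw":0},
  {"delta_pos":[-21,-10,-1],"roll":0,"jaw":0},
  {"delta_pos":[-21,-10,0],"roll":0,"jaw":0},
  {"delta_pos":[-21,-10,0],"roll":0,"jaw":0},
  {"delta_pos":[-21,-10,0],"roll":0,"jaw":0},
])

```text
time_s: 8.12
ee_pos: [531.2, -61.7, 15.1]
ee_rot: [-180.0, -0.2, -8.0]
force: [-0.0, 0.8, 6.0]
gripper_width: 0.3
gripper_force: 2.8
```

Request:
arm_command([
  {"delta_pos":[2,0,0],"roll":0,"jaw":0},
  {"delta_pos":[5,0,0],"roll":0,"jaw":0},
  {"delta_pos":[8,0,0],"roll":0,"jaw":0},
  {"delta_pos":[11,0,0],"roll":0,"jaw":0},
  {"delta_pos":[14,0,0],"roll":0,"jaw":0},
  {"delta_pos":[17,0,0],"roll":0,"jaw":0},
  {"delta_pos":[20,0,0],"roll":0,"jaw":0},
  {"delta_pos":[23,0,0],"roll":0,"jaw":0},
  {"delta_pos":[26,0,0],"roll":0,"jaw":0},
  {"delta_pos":[29,0,0],"roll":0,"jaw":0},
  {"delta_pos":[32,0,0],"roll":0,"jaw":0},
  {"delta_pos":[35,0,0],"roll":0,"jaw":0},
  {"delta_pos":[38,0,0],"roll":0,"jaw":0},
  {"delta_pos":[40,0,0],"roll":0,"jaw":0},
  {"delta_pos":[40,0,0],"roll":0,"jaw":0},
  {"delta_pos":[40,0,0],"roll":0,"jaw":0},
])

```text
time_s: 9.45
ee_pos: [570.9, -66.3, 15.1]
ee_rot: [-179.9, -0.2, -8.1]
force: [0.6, 4.1, 5.6]
gripper_width: 0.4
gripper_force: 3.1
```

Run:
```python
from h import *
spose(); s=env.state(); print(s['ee_pos'],s['force'])
```

```text
tube c [560.1 -71.9] axis ang 84.3 len 106 dz -1.0 n 633
[570.81939338 -66.29633506  15.15122493] [0.49995201 3.7293862  5.97912726]
```

Request:
arm_command([
  {"delta_pos":[0,0,-4],"roll":0,"jaw":0},
  {"delta_pos":[0,0,-12],"roll":0,"jaw":0},
  {"delta_pos":[-10,-8,-12],"roll":0,"jaw":0},
  {"delta_pos":[-20,-15,-12],"roll":0,"jaw":0},
  {"delta_pos":[-20,-15,-12],"roll":0,"jaw":0},
  {"delta_pos":[-20,-15,-6],"roll":0,"jaw":0},
  {"delta_pos":[-20,-15,-2],"roll":0,"jaw":0},
  {"delta_pos":[-20,-15,-1],"roll":0,"jaw":0},
  {"delta_pos":[-20,-15,0],"roll":0,"jaw":0},
  {"delta_pos":[-20,-15,0],"roll":0,"jaw":0},
  {"delta_pos":[-20,-15,0],"roll":0,"jaw":0},
])

```text
time_s: 10.42
ee_pos: [552.9, -49.4, 15.1]
ee_rot: [-180.0, -0.2, -8.0]
force: [-0.4, 0.3, 5.6]
gripper_width: 0.3
gripper_force: 2.8
```

Request:
arm_command([
  {"delta_pos":[2,0,0],"roll":0,"jaw":0},
  {"delta_pos":[4,0,0],"roll":0,"jaw":0},
  {"delta_pos":[6,0,0],"roll":0,"jaw":0},
  {"delta_pos":[8,0,0],"roll":0,"jaw":0},
  {"delta_pos":[10,0,0],"roll":0,"jaw":0},
  {"delta_pos":[12,0,0],"roll":0,"jaw":0},
  {"delta_pos":[14,0,0],"roll":0,"jaw":0},
  {"delta_pos":[16,0,0],"roll":0,"jaw":0},
  {"delta_pos":[18,0,0],"roll":0,"jaw":0},
  {"delta_pos":[20,0,0],"roll":0,"jaw":0},
  {"delta_pos":[22,0,0],"roll":0,"jaw":0},
  {"delta_pos":[24,0,0],"roll":0,"jaw":0},
  {"delta_pos":[26,0,0],"roll":0,"jaw":0},
  {"delta_pos":[28,0,0],"roll":0,"jaw":0},
  {"delta_pos":[28,0,0],"roll":0,"jaw":0},
  {"delta_pos":[28,0,0],"roll":0,"jaw":0},
])

```text
time_s: 11.75
ee_pos: [580.3, -53.1, 15.1]
ee_rot: [-180.0, -0.1, -8.0]
force: [-0.6, 2.0, 6.2]
gripper_width: 0.5
gripper_force: 3.2
```

Run:
```python
from h import *
spose(); s=env.state(); print(s['ee_pos'],s['force'])
```

```text
tube c [544.5 -69.4] axis ang 80.7 len 106 dz 22.4 n 584
[580.30310861 -53.09786816  15.11967432] [-1.07268534  2.24754592  6.376498  ]
```

Request:
arm_command([
  {"delta_pos":[1.5,0,0],"roll":0,"jaw":0},
  {"delta_pos":[3,0,0],"roll":0,"jaw":0},
  {"delta_pos":[4.5,0,0],"roll":0,"jaw":0},
  {"delta_pos":[6,0,0],"roll":0,"jaw":0},
  {"delta_pos":[6,0,0],"roll":0,"jaw":0},
])

```text
time_s: 12.22
ee_pos: [583.0, -53.7, 15.0]
ee_rot: [-180.0, 0.3, -8.0]
force: [-5.5, 2.2, 12.0]
gripper_width: 0.7
gripper_force: 5.8
```

```bash
sed -i 's/\[520,-.12,0\]/[np.median(p[:,0])+3,-.12,0]/' h.py
python3 - <<'E'
from h import *
spose(); s=env.state(); print(s['ee_pos'],s['force'])
E
```

```text
tube c [574.7 -73.7] axis ang 81.0 len 106 dz -0.8 n 596
[582.97090375 -53.66291124  15.01962871] [-5.41616939  1.67418754 11.8228454 ]
```

The tube is at the stop (reaction −5.5 N, centre x 574.7, axis 81°). Relax slightly, lift away and clear the view.

Request:
arm_command([
  {"delta_pos":[-2,0,0],"roll":0,"jaw":0},
  {"delta_pos":[-2,0,-1],"roll":0,"jaw":0},
  {"delta_pos":[-2,0,-4],"roll":0,"jaw":0},
  {"delta_pos":[-2,0,-15],"roll":0,"jaw":0},
  {"delta_pos":[-2,0,-40],"roll":0,"jaw":0},
  {"delta_pos":[-2,0,-80],"roll":0,"jaw":0},
  {"delta_pos":[-40,0,-110],"roll":0,"jaw":0},
  {"delta_pos":[-80,0,-110],"roll":0,"jaw":0},
  {"delta_pos":[-120,30,-110],"roll":0,"jaw":0},
  {"delta_pos":[-140,65,-110],"roll":0,"jaw":0},
  {"delta_pos":[-140,105,-110],"roll":0,"jaw":0},
  {"delta_pos":[-140,145,-110],"roll":0,"jaw":0},
  {"delta_pos":[-140,185,-110],"roll":0,"jaw":0},
  {"delta_pos":[-140,220,-110],"roll":0,"jaw":0},
  {"delta_pos":[-140,220,-110],"roll":0,"jaw":0},
  {"delta_pos":[-140,220,-110],"roll":0,"jaw":0},
  {"delta_pos":[-140,220,-110],"roll":0,"jaw":0},
])

```text
time_s: 13.68
ee_pos: [415.7, -252.3, 124.6]
ee_rot: [-180.0, 0.0, -8.0]
force: [0.8, 0.2, 0.9]
gripper_width: 0.3
gripper_force: 0.0
```

Run:
```python
from h import *
f,w=grab('top','g.png'); print(env.state()['time_s'])
spose()
```

```text
13.7333
 tube c [574.4 -75.3] axis ang 80.9 len 107 dz -1.1 n 660
```

View pics/g.png

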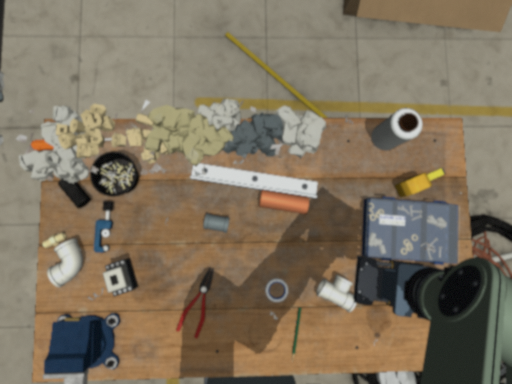

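The top view shows the tube at about (284,202), flush along the stop. The coupling is unmoved at (216,222) and the hand is clear.

```bash
python3 -c "
from workcell import env
print(env.job_done())"
```

```text
the job is handed in; nothing more can be done
None
```

I rolled the tube in three strokes to lie against the stop, within about 1° of its line. The coupling was left in place and the hand is clear. I handed the job in at about 14 s, but no verdict came back. The height reading was about 27 mm too low, so I set the press by camera and contact force instead.

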